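# Third hand for a gingerbread house corner

### The job

We are putting a gingerbread house together and I need a third hand while I ice the corner: take the low rectangular side wall (not the taller roof panel, not the pointed gable) out of the drying rack, stand it on its long edge in the channel of the wooden assembly jig, and slide it end-on against the gable that is clipped to the sprung backrest. Press steadily with about 8 newtons, which pushes the sprung gable back about 20 mm; much harder would crack the biscuit. Keep that push for at least three seconds and finish while still holding it there with the gripper on the wall, not letting go, and leave everything else where it is.

Things in the scene. Friction and masses are not known exactly. Their poses are not given: they have to be found in the camera images.
- wall_center (a point): Centre of the side wall to use: a loose brown gingerbread plate with a thin white piped border, rectangular, 130 mm long (x axis), 12 mm thick (y), 80 mm high (z, up), 70 to 140 g. The point is 40 mm above its lower edge. It is the same either way round. It starts upright in one of the three rack slots, its lower edge 12 mm above the table.
- rack: Fixed wooden drying rack, base 150 x 210 x 12 mm, origin at the centre of its underside. Three slots run along its x axis, at y = -80, 0 and +80 mm, each between two ribs 12 mm high (tops 24 mm above the table), 16 mm apart. One panel stands in each slot, in any order.
- jig: Fixed wooden assembly jig: board 280 mm (x, the pressing direction) by 150 mm (y), 18 mm thick, origin at the centre of its underside. It carries the channel (mid-line at y = -35 mm), and at its +x end the sprung backrest with the gable and a post 78 mm high over the table.
- channel (a point): Point of the jig, on the top of its board, mid-width in the channel. x axis: along the channel, the direction to press; z up. The channel is 20 mm wide, between two strips 10 mm high that run from x = -80 to +75 mm. A wall set down with its centre above this point (x = y = 0) stands in the channel with its end 20 mm short of the gable.
- gable_face (a point): Point on the gable's face where the wall's end meets it, 40 mm above the board; moves with the gable; at rest at x = +85 mm from channel; x axis in the pressing direction. The gable is a gingerbread pentagon, 110 mm wide, 80 mm high at the eaves, peak 112 mm, 12 mm thick, its middle 41 mm to the +y side of this point, clipped to a wooden backrest 20 mm thick, 70 mm high.
- gable (a joint): How far the gable with its sprung backrest is pushed back along the channel, in m: 0 at rest, 0.045 at the hard stop. The spring pushes back with 0.4 N per mm (8 N at 20 mm), with about 0.1 N of friction and no preload.
- roof_panel: Bystander: loose rectangular gingerbread roof panel, taller than the wall: 130 x 12 x 110 mm, in another rack slot; origin at the centre of its lower edge.
- spare_gable: Bystander: loose pointed gingerbread gable, 110 mm wide, 12 mm thick, peak 112 mm, in another rack slot; origin at the centre of its lower edge.
- icing_bowl: Bystander: metal bowl, 120 mm across, 60 mm high, beyond the work; origin under its centre.
- sugar_jar: Bystander: glass jar, 64 mm across, 100 mm high, beyond the work; origin under its centre.
Things that resemble listed ones, but are neither listed nor needed, are in the scene too. Leave any green or pink look-alike of the part that bears wall_center alone.

How it is judged:
On the way, in this order (a step that is already met when the one before it is completed fails the run):
1. the side wall stands in the channel of the jig, not yet pressed against the gable (z of wall_center in the frame of channel between 0.034 and 0.046 m and y of wall_center in the frame of channel between -0.008 and 0.008 m and angle between wall_center's own z axis and vertical below 0.12 rad and angle between the x axis of wall_center and the x axis of channel, either way round below 0.12 rad and contact force between wall and gable below 3 N), for 0.1 s.
2. the side wall is pressed against the gable with 5 to 11 N for 2.5 s on end (z of wall_center in the frame of channel between 0.034 and 0.046 m and y of wall_center in the frame of channel between -0.008 and 0.008 m and angle between wall_center's own z axis and vertical below 0.12 rad and angle between the x axis of wall_center and the x axis of channel, either way round below 0.12 rad and contact force between wall and gable between 5 and 11 N and contact force between the fingers and wall above 1 N), for 2.5 s.
At the end, for the whole second after the job is handed in: The side wall stands upright (within 0.12 rad) in the channel on the jig's board (centre within 8 mm of the channel's middle line, 34 to 46 mm above the board), in line with the channel within 0.12 rad, at rest, pressing on the gable with 5 to 11 N, the gripper's fingers still on it (all of step 2 and linear speed of wall below 0.01 m/s); the arm keeps its last pose, push and grip.
It fails at once if the wall pressed on the gable with more than 20 N (contact force between wall and gable above 20 N).
It fails at once if a bystander moved by more than 30 mm (distance of any of roof_panel, spare_gable, icing_bowl, sugar_jar from where it was at the start of the episode above 0.03 m).
It also fails if it takes over 43 s, if anything falls off the work surface, if the arm or the gripper's body presses on something with over 40 N, if the wrist force passes 120 N, or if a joint passes its speed limit or range.

### The arm

A 7-joint arm with a two-finger parallel gripper is mounted at the origin on the work surface. World frame = base frame: x ahead of the robot, y to its left, z up, the work surface at z = 0. Lengths are in m, angles in rad, forces in N, time in s.
With the tool pointing down it reaches from about 0.4 to 0.85 m from the base axis. Payload 6.9 kg.
Tool frame: the origin (TCP) lies midway between the tips of the shut fingers; the grasp point (between the pads) lies 19 mm behind it; z points along the fingers, y is the direction in which the jaws open and shut (so a half turn about z gives the same grasp; the last joint's range is limited). The gripper opens to 85 mm and grips with 20 to 120 N. Pads are 22 mm wide; open, the fingers measure 114 mm over their backs; the gripper's body (76 mm by 85 mm) begins 54 mm behind the grasp point. The pads swing forward as they close: fully open they stand 13 mm farther back than shut.
Start: joints at [1.381, 0.507, -0.238, 1.5, 0.126, 1.149, -0.155], TCP at [0.182, -0.598, 0.231] pointing down, gripper open.
Joint ranges: [-3.08, 3.08], [-0.24, 2.05], [-1.43, 1.35], [0, 2.5], [-1.52, 4.66], [0.17, 1.96], [-2.89, 2.89]. Speed limits (rad/s): [2.39, 2.39, 3.14, 3.14, 3.14, 3.14, 3.14].

### API

Orientations are given as a 3x3 rotation matrix whose columns are the frame's x, y, z axes.
In Python, from workcell import env gives the robot as it stands.
- The arm moves only by the tool apply_moves, never from a script. Its argument "deltas" is a list of rows, each a list of 7 numbers: the shift along the tool's x, y, z in mm, then the turn, a rotation vector about the tool's x, y, z in degrees, then the finger opening in mm, from 0 to 85.4. In form: [[x, y, z, rx, ry, rz, fingers], ...]. A call has 1 to 12 rows; each row shifts and turns the commanded pose from where the row before left it, along the tool's axes as they then stand; what a row does not reach is not made up. A row lasts 1/12 s, in which the tool goes at most 41.7 mm and 7.16 degrees, less where a joint would pass 70% of its speed; a pose out of reach is approached as far as the arm can. A call with a gripper value outside its range is refused whole. The fingers move at their own pace and stop on an object; "newtons" is the grip in N (left out, the last holds). Time passes only in rows, so rows that do not move let the fingers close. It gives the time, the measured TCP pose, the force and the opening at its end, in the units of the state.
- env.get_state(): the state, without advancing time (a new reading comes with each control period).
- env.grab_frame(name): name is "side" or "top" or "wrist"; returns a dict with "image" (384x512x3 uint8, red, green, blue), "range_z" (384x512 float32, m along the optical axis (not along the pixel's ray), 0 where there is no reading), "intrinsics" (3x3 intrinsics, pixels), "R" (3x3) and "t" (3): a world point X has camera coordinates R X + t; the wrist camera has in their place "hand_eye" (4x4, takes a point from camera to tool coordinates, whose origin is the TCP and whose axes are the flange's). Camera axes: x right, y down, z forward; pixel columns grow to the right and rows downward; lengths in m; the calibration is good to about 2 mm. A picture is of the moment at which its call begins: read the wrist's pose just before it.
- env.close_job(): hands the job in, once; it reports no verdict.
The state is a dict: "time": time; "qpos": joint angles; "joint_vel": joint speeds; "joint_torque": joint torques, N m; "tool_pos": TCP position; "eef_rot": TCP orientation; "contact_force": force on the tool from outside, world axes, zero at the start; "moment": the same for the moment, N m; "width": finger opening in m.
Only numpy, scipy, OpenCV 4.12 (cv2) and the standard library are available. Lean on these libraries where they do the work, as an engineer would, in place of code of your own. Each camera call takes 0.05 s, during which the arm holds its last target.

## Working session

There is one attempt and no reset: what is moved stays moved. The work goes in short steps, Python scripts to look and compute and a tool call to move; the robot and the scene stay as the last step left them, time stands still between calls to the robot, and variables do not carry over. Pictures are saved under pics/ and viewed, and the job is handed in when it is done.

Besides the shell and the picture viewer there is one more tool, called after ">>>" in YAML: its name, and indented under it one key for each argument. apply_moves: Moves the arm, as the interface text tells. Its arguments: {"type":"object","properties":{"deltas":{"type":"array","items":{"type":"array","items":{"type":"number"}}},"newtons":{"type":"number"}},"required":["deltas"]}

```bash
ls; mkdir -p pics; python3 - <<'E'
from workcell import env
import cv2,numpy as np,pickle
s=env.get_state();print(s)
d={}
for n in["side","top","wrist"]:
    f=env.grab_frame(n);d[n]=f
    cv2.imwrite(f"pics/{n}0.png",f["image"][:,:,::-1])
    print(n,f["intrinsics"],f.get("R"),f.get("t"),f.get("hand_eye"))
pickle.dump(d,open("f0.pkl","wb"))
E
```

```text
pics
{'time': 0.0, 'qpos': array([ 1.38152043,  0.50835088, -0.23748503,  1.50113211,  0.1257204 ,
        1.14891004, -0.15482649]), 'joint_vel': array([-2.65993475e-04, -1.38034569e-03,  1.57148988e-03,  4.91697967e-04,
       -6.49180627e-04,  6.78366344e-04,  3.70572906e-06]), 'joint_torque': array([-2.08744696e-04, -6.20585346e+01, -2.18621604e+00, -2.49651825e+01,
        1.27618117e-02,  1.19106242e-02,  3.22648054e-05]), 'tool_pos': array([ 0.18132888, -0.59758957,  0.23042046]), 'eef_rot': array([[ 9.56877607e-01,  2.90490778e-01, -5.94051374e-04],
       [ 2.90491377e-01, -9.56876080e-01,  1.71074965e-03],
       [-7.14765514e-05, -1.80954484e-03, -9.99998360e-01]]), 'contact_force': array([ 0.18186509, -0.13600701,  0.37081674]), 'moment': array([0.03182563, 0.03237184, 0.00878517]), 'width': 0.08509667136855949}
side [[459.73108727   0.         249.4249744 ]
 [  0.         459.73108727 188.10385474]
 [  0.           0.           1.        ]] [[-0.93152162 -0.36357998  0.00877906]
 [-0.28073552  0.70350244 -0.652895  ]
 [ 0.23120346 -0.6106504  -0.75739755]] [0.53357214 0.11671573 1.2249025 ] None
top [[370.48829652   0.         257.36693516]
 [  0.         370.48829652 185.65892913]
 [  0.           0.           1.        ]] [[ 1.74361746e-03 -9.99578889e-01 -2.89655826e-02]
 [-9.96938462e-01  5.26714973e-04 -7.81883970e-02]
 [ 7.81707276e-02  2.90132340e-02 -9.96517722e-01]] [0.12617399 0.49726604 0.95309851] None
wrist [[293.55191508   0.         259.1026386 ]
 [  0.         293.55191508 192.85124825]
 [  0.           0.           1.        ]] None None [[-5.80172626e-04 -9.46033598e-01 -3.24068040e-01  8.38189804e-02]
 [ 9.99999209e-01 -9.10413636e-04  8.67440432e-04  4.74714382e-04]
 [-1.11566376e-03 -3.24067280e-01  9.46033378e-01 -1.42980397e-01]
 [ 0.00000000e+00  0.00000000e+00  0.00000000e+00  1.00000000e+00]]
```

View pics/side0.png

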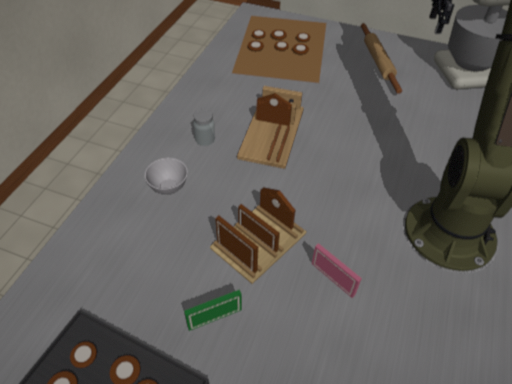

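View pics/top0.png

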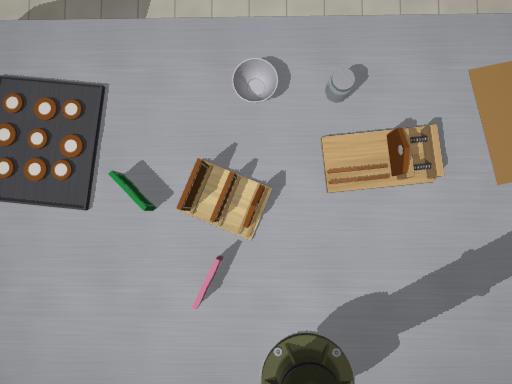

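View pics/wrist0.png

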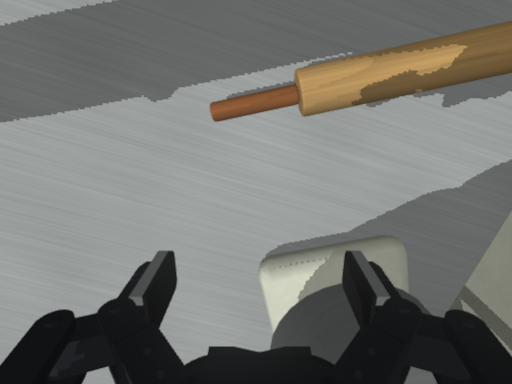

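```bash
cat >h.py <<'E'
import numpy as np,cv2,pickle
def cloud(f):
    z=f["range_z"];K=f["intrinsics"];v,u=np.mgrid[0:z.shape[0],0:z.shape[1]]
    P=np.stack([(u-K[0,2])/K[0,0]*z,(v-K[1,2])/K[1,1]*z,z],-1)
    W=(P-f["t"])@f["R"]; W[z==0]=np.nan
    return W
E
python3 - <<'E'
from h import *
d=pickle.load(open("f0.pkl","rb"))
a=cv2.resize(d["side"]["image"][180:285,200:310],None,fx=5,fy=5,interpolation=cv2.INTER_CUBIC)
b=cv2.resize(d["top"]["image"][120:250,165:460],None,fx=2.7,fy=2.7,interpolation=cv2.INTER_CUBIC)
cv2.imwrite("pics/c_side.png",a[:,:,::-1]);cv2.imwrite("pics/c_top.png",b[:,:,::-1])
W=cloud(d["top"]);S=cloud(d["side"])
np.set_printoptions(precision=3,suppress=True)
for n,(u,v) in dict(table=(300,250),left=(194,178),mid=(226,195),right=(257,204),board=(345,155)).items(): print(n,W[v,u])
# each rack panel's max height
for nm,C,(u0,u1,v0,v1) in (("top",W,(170,275,150,245)),("side",S,(205,310,180,285))):
    p=C[v0:v1,u0:u1].reshape(-1,3);p=p[np.isfinite(p[:,2])]
    for lo,hi in((.04,.08),(.08,.098),(.098,.115),(.115,.14)):
        q=p[(p[:,2]>lo)&(p[:,2]<hi)];print(nm,lo,hi,len(q),q.min(0) if len(q) else'',q.max(0) if len(q) else '')
    z=np.clip(C[v0:v1,u0:u1,2]/.13,0,1);z=np.nan_to_num(z)
    cv2.imwrite(f"pics/h_{nm}.png",cv2.resize(cv2.applyColorMap((z*255).astype(np.uint8),cv2.COLORMAP_JET),None,fx=5,fy=5,interpolation=cv2.INTER_NEAREST))
E
```

```text
table [0.328 0.014 0.002]
left [0.508 0.274 0.12 ]
mid [0.47  0.204 0.069]
right [0.447 0.125 0.09 ]
board [ 0.578 -0.105  0.018]
top 0.04 0.08 296 [0.393 0.109 0.04 ] [0.552 0.305 0.08 ]
top 0.08 0.098 431 [0.391 0.108 0.08 ] [0.553 0.305 0.098]
top 0.098 0.115 215 [0.399 0.113 0.098] [0.552 0.305 0.115]
top 0.115 0.14 381 [0.425 0.124 0.115] [0.556 0.314 0.126]
side 0.04 0.08 1111 [0.39  0.119 0.04 ] [0.558 0.32  0.08 ]
side 0.08 0.098 682 [0.391 0.111 0.08 ] [0.556 0.319 0.098]
side 0.098 0.115 318 [0.4   0.115 0.098] [0.555 0.319 0.115]
side 0.115 0.14 339 [0.429 0.129 0.115] [0.557 0.32  0.127]
```

View pics/c_side.png

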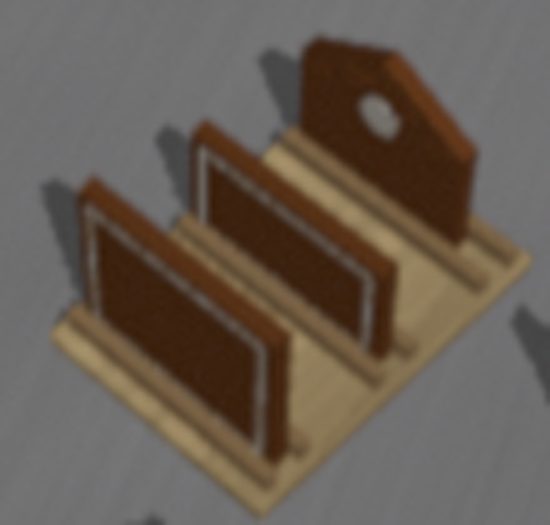

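View pics/c_top.png

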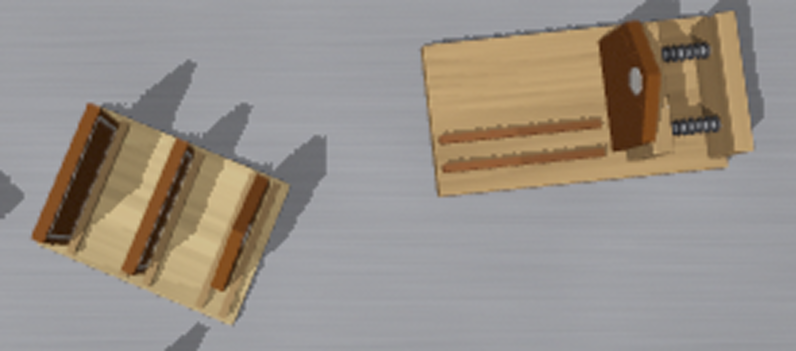

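View pics/h_top.png

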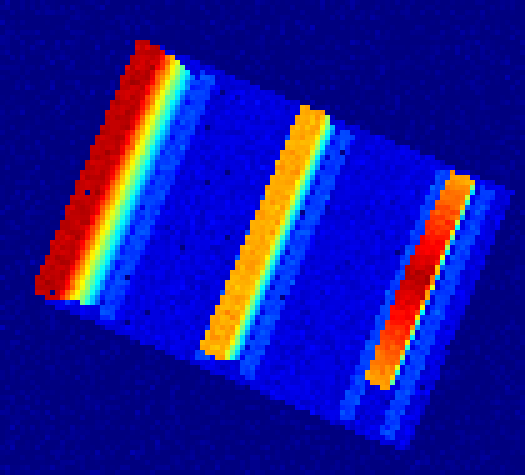

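```bash
cat > fit.py <<'E'
from h import *
np.set_printoptions(precision=4,suppress=True)
d=pickle.load(open("f0.pkl","rb"))
C={n:cloud(d[n]) for n in("top","side")}
def rect(p):
    (c,s,a)=cv2.minAreaRect((p[:,:2]*1000).astype(np.float32))
    B=cv2.boxPoints((c,s,a)); e=[B[1]-B[0],B[2]-B[1]]; e=max(e,key=np.linalg.norm)
    return np.array(c),np.array(s),np.degrees(np.arctan2(e[1],e[0]))
for n in C:
    P=C[n].reshape(-1,3);P=P[np.isfinite(P[:,2])]
    near=lambda c,r:np.linalg.norm(P[:,:2]-c,axis=1)<r
    t=P[near([.4,-.05],.05)];print(n,"table z",np.median(t[:,2]))
    w=P[near([.47,.205],.085)&(P[:,2]>.086)&(P[:,2]<.1)]
    # only middle: band across panels
    u=np.array([np.cos(np.radians(-23)),0])
    # line direction by PCA iteration
    c=np.array([.47,.2]);k=None
    dirv=np.array([.92,.39])
    for _ in range(4):
        nn=np.array([-dirv[1],dirv[0]]);q=w[abs((w[:,:2]-c)@nn)<.02]
        c=q[:,:2].mean(0);dirv=np.linalg.svd(q[:,:2]-c)[2][0]
    print("wall",len(q),rect(q),"pca ang",np.degrees(np.arctan2(dirv[1],dirv[0])),c,np.median(q[:,2]),np.ptp(q[:,:2]@dirv))
    r=(P[:,2]>.008)&(P[:,2]<.016)&near([.465,.2],.16);print("rack",rect(P[r]))
    b=P[(P[:,2]>.013)&(P[:,2]<.032)&near([.57,-.15],.2)&(P[:,1]<.0)];print("jig base",len(b),rect(b),np.median(b[:,2]))
    s=P[(P[:,2]>.024)&(P[:,2]<.033)&near([.55,-.1],.11)];print("strips",len(s),rect(s),s.min(0),s.max(0))
    g=P[(P[:,2]>.05)&(P[:,2]<.14)&near([.58,-.2],.12)];print("gable+",len(g),g.min(0),g.max(0))
E
python3 fit.py
```

```text
top table z 0.00022626874595298583
wall 286 (array([466.9321, 210.7793]), array([ 12.8093, 129.5487]), np.float32(-22.175392)) pca ang 157.70754689571476 [0.4664 0.2107] 0.0921166396849414 0.12955176792657758
rack (array([431.373 , 223.9759]), array([207.0147, 217.3406]), np.float32(-22.444616))
jig base 4648 (array([ 625.1628, -182.9006]), array([263.3214, 279.7703]), np.float32(-84.27964)) 0.018325549701159575
strips 371 (array([ 543.0756, -132.4537]), array([ 66.0164, 151.3334]), np.float32(-84.30377)) [ 0.5036 -0.208   0.024 ] [ 0.5798 -0.0577  0.0328]
gable+ 1444 [ 0.5138 -0.3198  0.0501] [ 0.643  -0.2127  0.1323]
side table z -0.0018233429262194795
wall 147 (array([456.3461, 183.9372]), array([123.2382,  39.2302]), np.float32(30.724552)) pca ang 31.05522878506332 [0.4626 0.1857] 0.0906596234722879 0.12309425213157571
rack (array([429.2861, 230.5832]), array([210.1065, 224.2177]), np.float32(-22.200064))
jig base 2108 (array([ 624.9825, -176.5416]), array([262.9884, 283.0869]), np.float32(-84.29283)) 0.01687265717932671
strips 172 (array([ 542.8999, -128.5575]), array([ 65.6461, 158.024 ]), np.float32(-83.79319)) [ 0.5021 -0.2076  0.0241] [ 0.5749 -0.0509  0.0321]
gable+ 959 [ 0.5148 -0.3198  0.05  ] [ 0.6459 -0.2065  0.1301]
```

```bash
cat > fit2.py <<'E'
from h import *
np.set_printoptions(precision=4,suppress=True)
d=pickle.load(open("f0.pkl","rb"))
C={n:cloud(d[n]) for n in("top","side")}
for n in C:
    P=C[n].reshape(-1,3);P=P[np.isfinite(P[:,2])]
    a=np.radians(-22.2);x=np.array([np.cos(a),np.sin(a)]);y=np.array([-x[1],x[0]])
    q=P[:,:2]-[.4667,.2108]; w=q@x,q@y
    m=(P[:,2]>.085)&(P[:,2]<.098)&(abs(w[0])<.09)&(abs(w[1])<.02)
    print(n,"wall",m.sum(),[np.percentile(w[i][m],[1,50,99]) for i in(0,1)],np.median(P[m,2]), np.polyfit(w[0][m],w[1][m],1))
    a=np.radians(-84.3);x=np.array([np.cos(a),np.sin(a)]);y=np.array([-x[1],x[0]])
    q=P[:,:2]-[.543,-.13];j=q@x,q@y
    B=(P[:,2]>.012)&(P[:,2]<.022)&(abs(j[0]+.0)<.3)&(abs(j[1])<.2)
    print(" board x",np.percentile(j[0][B],[.3,99.7]),"y",np.percentile(j[1][B],[.3,99.7]))
    S=(P[:,2]>.0245)&(P[:,2]<.033)&(abs(j[0])<.075)&(abs(j[1])<.03)
    h=np.histogram(j[1][S]*1000,bins=np.arange(-30,31,2));print(" strips hist",list(zip(h[1].astype(int),h[0])))
    for sg in(-1,1):
        k=S&(j[1]*sg>0); print("  strip",sg,np.median(j[1][k]),np.polyfit(j[0][k],j[1][k],1))
    for lo,hi in((.04,.06),(.06,.08),(.08,.097)):
        G=(P[:,2]>lo)&(P[:,2]<hi)&(j[0]>.05)&(j[0]<.2)&(abs(j[1]-.04)<.04)
        print(" gable face x",lo,G.sum(),np.percentile(j[0][G],[2,10,25]) if G.sum() else "")
    G=(P[:,2]>.05)&(j[0]>.05)&(j[0]<.12)&(abs(j[1])<.15);print(" gable y",np.percentile(j[1][G],[1,99]))
E
python3 fit2.py
```

```text
top wall 290 [array([-0.0633, -0.0001,  0.0639]), array([-0.0062, -0.0003,  0.0063])] 0.09211224724163874 [-0.0023 -0.0003]
 board x [-0.2987  0.1952] y [-0.1437  0.1874]
 strips hist [(np.int64(-30), np.int64(43)), (np.int64(-28), np.int64(47)), (np.int64(-26), np.int64(18)), (np.int64(-24), np.int64(0)), (np.int64(-22), np.int64(0)), (np.int64(-20), np.int64(0)), (np.int64(-18), np.int64(0)), (np.int64(-16), np.int64(0)), (np.int64(-14), np.int64(0)), (np.int64(-12), np.int64(0)), (np.int64(-10), np.int64(0)), (np.int64(-8), np.int64(0)), (np.int64(-6), np.int64(32)), (np.int64(-4), np.int64(44)), (np.int64(-2), np.int64(40)), (np.int64(0), np.int64(45)), (np.int64(2), np.int64(18)), (np.int64(4), np.int64(0)), (np.int64(6), np.int64(0)), (np.int64(8), np.int64(0)), (np.int64(10), np.int64(0)), (np.int64(12), np.int64(0)), (np.int64(14), np.int64(0)), (np.int64(16), np.int64(0)), (np.int64(18), np.int64(0)), (np.int64(20), np.int64(0)), (np.int64(22), np.int64(0)), (np.int64(24), np.int64(0)), (np.int64(26), np.int64(0)), (np.int64(28), np.int64(0))]
  strip -1 -0.00510653438229765
[... 864 characters left out ...]
5)), (np.int64(0), np.int64(21)), (np.int64(2), np.int64(12)), (np.int64(4), np.int64(0)), (np.int64(6), np.int64(0)), (np.int64(8), np.int64(0)), (np.int64(10), np.int64(0)), (np.int64(12), np.int64(0)), (np.int64(14), np.int64(0)), (np.int64(16), np.int64(0)), (np.int64(18), np.int64(0)), (np.int64(20), np.int64(0)), (np.int64(22), np.int64(0)), (np.int64(24), np.int64(0)), (np.int64(26), np.int64(0)), (np.int64(28), np.int64(0))]
  strip -1 -0.024681935118562186 [ 0.0103 -0.0156]
  strip 1 0.0018118459481483054 [0.0034 0.0018]
 gable face x 0.04 157 [0.0846 0.0862 0.0879]
 gable face x 0.06 284 [0.0855 0.0872 0.0895]
 gable face x 0.08 106 [0.0849 0.0869 0.0877]
 gable y [-0.038   0.0793]
```

```bash
cat > fit3.py <<'E'
from h import *
np.set_printoptions(precision=4,suppress=True)
d=pickle.load(open("f0.pkl","rb"))
C={n:cloud(d[n]) for n in("top","side")}
for n in C:
    P=C[n].reshape(-1,3);P=P[np.isfinite(P[:,2])]
    a=np.radians(-84.3);x=np.array([np.cos(a),np.sin(a)]);y=np.array([-x[1],x[0]])
    j=(P[:,:2]-[.543,-.13])@x,(P[:,:2]-[.543,-.13])@y+.0155
    S=(P[:,2]>.0235)&(P[:,2]<.033)&(abs(j[0])<.09)&(abs(j[1])<.03)
    m=[]
    for sg in(-1,1):
        k=S&(j[1]*sg>0);pf=np.polyfit(j[0][k],j[1][k],1);m.append(pf[1]);print(n,sg,k.sum(),np.percentile(j[1][k],[2,50,98]),pf,"x",np.percentile(j[0][k],[.5,99.5]))
    B=(P[:,2]>.011)&(P[:,2]<.023)&(j[0]>-.13)&(j[0]<.19)&(j[1]>-.08)&(j[1]<.13)
    print(n,"mid",np.mean(m),"board y",np.percentile(j[1][B],[.5,99.5]),"x",np.percentile(j[0][B],[.5,99.5]))
    G=(P[:,2]>.032)&(P[:,2]<.092)&(j[0]>.07)&(j[0]<.1)&(j[1]>-.01)&(j[1]<.09)
    for _ in range(3):
        pf=np.polyfit(j[1][G],j[0][G],1);r=j[0]-np.polyval(pf,j[1]);G&=abs(r)<.003
    print(" gable plane x=",pf,G.sum())
E
python3 fit3.py
```

```text
top -1 193 [-0.0176 -0.0138 -0.0098] [ 0.0005 -0.0138] x [-0.0729  0.0799]
top 1 196 [0.0102 0.0142 0.0182] [0.001  0.0141] x [-0.0723  0.0808]
top mid 0.00014903669844612034 board y [-0.0393  0.1097] x [-0.0784  0.183 ]
 gable plane x= [0.0005 0.0914] 331
side -1 98 [-0.0169 -0.0127 -0.0059] [ 0.0174 -0.0126] x [-0.0783  0.0883]
side 1 113 [0.0066 0.0147 0.0239] [0.0041 0.0148] x [-0.0783  0.0897]
side mid 0.0011284056175730334 board y [-0.0387  0.11  ] x [-0.0827  0.1816]
 gable plane x= [-0.0001  0.0891] 360
```

```bash
cat > plan.py <<'E'
import sys,json,numpy as np
from workcell import env
from scipy.spatial.transform import Rotation as Rn
# usage: plan(waypoints [(x,y,z,yawdeg,rows)], fingers)
def state():
    s=env.get_state();R=s["eef_rot"];p=s["tool_pos"]
    return s,p,R
def vert(yaw):
    c,s=np.cos(np.radians(yaw)),np.sin(np.radians(yaw))
    return np.array([[c,s,0],[s,-c,0],[0,0,-1.]])
def plan(wps,fing,start=None):
    s,p,R=state()
    yaw=np.degrees(np.arctan2(R[1,0],R[0,0]))
    print("t",round(s["time"],2),"pos",p.round(4),"yaw",round(yaw,2),"w",s["width"].round(4),"F",s["contact_force"].round(2))
    p=p*1000;rows=[];tp=p.copy();ty=yaw
    for (x,y,z,w,n) in wps:
        P1=np.array([x,y,z])*1000;p0=tp;y0=ty
        for i in range(1,n+1):
            g=p0+(P1-p0)*i/n;gy=y0+(w-y0)*i/n
            R=vert(yaw);dl=np.round(R.T@(g-p),0 if np.linalg.norm(P1-p0)>60 else 1);rz=round(-(gy-yaw),1)
            rows.append([*dl.tolist(),0,0,rz,fing]);p=p+R@dl;yaw-=rz
        tp=P1;ty=w
    for r in range(0,len(rows),12):print(json.dumps(rows[r:r+12]))
    print("end",p.round(1),round(yaw,1))
E
python3 -c "
from plan import *
plan([(.43,-.40,.25,70,11),(.56,-.1,.26,115,11),(.467,.211,.26,157.7,12)],50)"
```

```text
Traceback (most recent call last):
  File "plan.py", line 14, in plan
    print("t",round(s["time"],2),"pos",p.round(4),"yaw",round(yaw,2),"w",s["width"].round(4),"F",s["contact_force"].round(2))
                                                                         ^^^^^^^^^^^^^^^^
AttributeError: 'float' object has no attribute 'round'
```

```bash
sed -i 's/s\["width"\].round(4)/round(s["width"],4)/' plan.py
python3 -c "
from plan import *
plan([(.43,-.40,.25,70,11),(.56,-.1,.26,115,11),(.467,.211,.26,157.7,12)],50)"
```

```text
t 0.15 pos [ 0.1815 -0.5977  0.2306] yaw 16.9 w 0.0855 F [ 1.23 -0.3  -0.64]
[[27.0, -11.0, -2.0, 0, 0, -4.8, 50], [27.0, -8.0, -2.0, 0, 0, -4.9, 50], [29.0, -6.0, -1.0, 0, 0, -4.8, 50], [28.0, -4.0, -2.0, 0, 0, -4.8, 50], [29.0, -1.0, -2.0, 0, 0, -4.8, 50], [29.0, 2.0, -2.0, 0, 0, -4.9, 50], [29.0, 3.0, -1.0, 0, 0, -4.8, 50], [28.0, 6.0, -2.0, 0, 0, -4.8, 50], [27.0, 9.0, -2.0, 0, 0, -4.8, 50], [27.0, 11.0, -2.0, 0, 0, -4.9, 50], [26.0, 13.0, -1.0, 0, 0, -4.8, 50], [30.0, 1.0, -1.0, 0, 0, -4.1, 50]]
[[29.0, 4.0, -1.0, 0, 0, -4.1, 50], [29.0, 6.0, -1.0, 0, 0, -4.1, 50], [29.0, 8.0, -1.0, 0, 0, -4.1, 50], [28.0, 10.0, -1.0, 0, 0, -4.1, 50], [27.0, 12.0, -1.0, 0, 0, -4.1, 50], [26.0, 14.0, -1.0, 0, 0, -4.0, 50], [25.0, 16.0, -1.0, 0, 0, -4.1, 50], [24.0, 18.0, -1.0, 0, 0, -4.1, 50], [23.0, 19.0, -0.0, 0, 0, -4.1, 50], [21.0, 21.0, -1.0, 0, 0, -4.1, 50], [27.0, 4.0, -0.0, 0, 0, -3.6, 50], [27.0, 5.0, -0.0, 0, 0, -3.5, 50]]
[[26.0, 7.0, -0.0, 0, 0, -3.6, 50], [25.0, 9.0, -0.0, 0, 0, -3.5, 50], [25.0, 11.0, -0.0, 0, 0, -3.6, 50], [24.0, 12.0, -0.0, 0, 0, -3.6, 50], [24.0, 13.0, -0.0, 0, 0, -3.5, 50], [23.0, 15.0, -0.0, 0, 0, -3.6, 50], [21.0, 16.0, -0.0, 0, 0, -3.5, 50], [21.0, 18.0, -0.0, 0, 0, -3.6, 50], [19.0, 18.0, -0.0, 0, 0, -3.5, 50], [19.0, 20.0, -0.0, 0, 0, -3.6, 50]]
end [466.6 210.9 259.6] 157.7
```

What could be taken for the wall, by side-camera pixel:
- Roof panel at (237,243): top at 122 mm, too tall.
- Middle rack panel at (258,228): top at 92 mm (12+80), brown with a white border. This is the wall.
- Pointed gable at (277,206).
- Green look-alike at (213,309) and pink look-alike at (336,270).
- The jig's own gable at (273,108).

The crop and the height map confirm the middle panel: 129.5 x 12.8 mm footprint, 92 mm top.

>>> apply_moves:
  deltas:
    - [27, -11, -2, 0, 0, -4.8, 50]
    - [27, -8, -2, 0, 0, -4.9, 50]
    - [29, -6, -1, 0, 0, -4.8, 50]
    - [28, -4, -2, 0, 0, -4.8, 50]
    - [29, -1, -2, 0, 0, -4.8, 50]
    - [29, 2, -2, 0, 0, -4.9, 50]
    - [29, 3, -1, 0, 0, -4.8, 50]
    - [28, 6, -2, 0, 0, -4.8, 50]
    - [27, 9, -2, 0, 0, -4.8, 50]
    - [27, 11, -2, 0, 0, -4.9, 50]
    - [26, 13, -1, 0, 0, -4.8, 50]
    - [30, 1, -1, 0, 0, -4.1, 50]
  newtons: 40

```text
time: 1.15
tool_pos: [0.4438, -0.3727, 0.2508]
eef_rot: [[0.27, 0.963, 0.001], [0.963, -0.27, 0.0], [0.0, 0.001, -1.0]]
contact_force: [-0.1, 0.4, 0.8]
width: 0.0502
```

>>> apply_moves:
  deltas:
    - [29, 4, -1, 0, 0, -4.1, 50]
    - [29, 6, -1, 0, 0, -4.1, 50]
    - [29, 8, -1, 0, 0, -4.1, 50]
    - [28, 10, -1, 0, 0, -4.1, 50]
    - [27, 12, -1, 0, 0, -4.1, 50]
    - [26, 14, -1, 0, 0, -4, 50]
    - [25, 16, -1, 0, 0, -4.1, 50]
    - [24, 18, -1, 0, 0, -4.1, 50]
    - [23, 19, 0, 0, 0, -4.1, 50]
    - [21, 21, -1, 0, 0, -4.1, 50]
    - [27, 4, 0, 0, 0, -3.6, 50]
    - [27, 5, 0, 0, 0, -3.5, 50]

```text
time: 2.15
tool_pos: [0.5445, -0.0467, 0.2598]
eef_rot: [[-0.534, 0.845, -0.0], [0.845, 0.534, 0.001], [0.001, 0.0, -1.0]]
contact_force: [-0.3, 0.4, 0.5]
width: 0.0499
```

>>> apply_moves:
  deltas:
    - [26, 7, 0, 0, 0, -3.6, 50]
    - [25, 9, 0, 0, 0, -3.5, 50]
    - [25, 11, 0, 0, 0, -3.6, 50]
    - [24, 12, 0, 0, 0, -3.6, 50]
    - [24, 13, 0, 0, 0, -3.5, 50]
    - [23, 15, 0, 0, 0, -3.6, 50]
    - [21, 16, 0, 0, 0, -3.5, 50]
    - [21, 18, 0, 0, 0, -3.6, 50]
    - [19, 18, 0, 0, 0, -3.5, 50]
    - [19, 20, 0, 0, 0, -3.6, 50]
    - [0, 0, 0, 0, 0, 0, 50]
    - [0, 0, 0, 0, 0, 0, 50]

```text
time: 3.15
tool_pos: [0.4657, 0.2121, 0.2604]
eef_rot: [[-0.927, 0.376, 0.0], [0.376, 0.927, 0.0], [0.0, 0.0, -1.0]]
contact_force: [0.3, -0.8, 0.4]
width: 0.0501
```

```bash
cat > wr.py <<'E'
from h import *
import sys
from workcell import env
def wcloud(name):
    s=env.get_state();f=env.grab_frame("wrist")
    cv2.imwrite(f"pics/{name}.png",f["image"][:,:,::-1])
    z=f["range_z"];K=f["intrinsics"];v,u=np.mgrid[0:z.shape[0],0:z.shape[1]]
    P=np.stack([(u-K[0,2])/K[0,0]*z,(v-K[1,2])/K[1,1]*z,z],-1)
    H=f["hand_eye"];T=P@H[:3,:3].T+H[:3,3];W=T@s["eef_rot"].T+s["tool_pos"];W[z==0]=np.nan
    print("t",round(s["time"],2),"pos",s["tool_pos"].round(4),"R",s["eef_rot"].round(4).tolist(),"F",s["contact_force"].round(2),"w",round(s["width"],4))
    return s,f,W
E
python3 - <<'E'
from wr import *
np.set_printoptions(precision=4,suppress=True)
s,f,W=wcloud("wrist1")
P=W.reshape(-1,3);P=P[np.isfinite(P[:,2])]
a=np.radians(-22.3);x=np.array([np.cos(a),np.sin(a)]);y=np.array([-x[1],x[0]])
q=P[:,:2]-[.4667,.2108];w=q@x,q@y
m=(P[:,2]>.087)&(P[:,2]<.097)&(abs(w[0])<.09)&(abs(w[1])<.02)
print(m.sum(),[np.percentile(w[i][m],[1,50,99]) for i in(0,1)],np.median(P[m,2]),np.polyfit(w[0][m],w[1][m],1))
E
```

```text
t 3.15 pos [0.4657 0.2121 0.2604] R [[-0.9266, 0.376, 0.0], [0.376, 0.9266, 0.0002], [0.0, 0.0002, -1.0]] F [ 0.31 -0.77  0.42] w 0.0501
1267 [array([-0.0632, -0.0048,  0.0635]), array([-0.0053,  0.0003,  0.0063])] 0.09235197387442443 [-0.      0.0003]
```

View pics/wrist1.png

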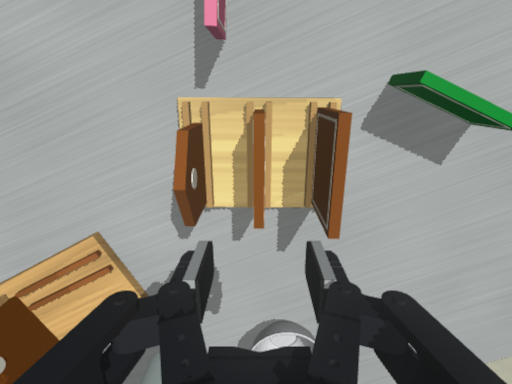

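```bash
python3 -c "
from plan import *
plan([(.4669,.2113,.20,157.7,2),(.4669,.2113,.052,157.7,8)],50)"
```

```text
t 3.2 pos [0.4665 0.2106 0.2602] yaw 157.75 w 0.0504 F [ 0.6  -0.77 -0.18]
[[-0.0, 0.0, 30.0, 0, 0, 0.0, 50], [-0.0, 1.0, 30.0, 0, 0, 0.0, 50], [-0.0, -0.0, 19.0, 0, 0, 0.0, 50], [-0.0, -0.0, 18.0, 0, 0, 0.0, 50], [-0.0, -0.0, 19.0, 0, 0, 0.0, 50], [-0.0, -0.0, 18.0, 0, 0, 0.0, 50], [-0.0, -0.0, 19.0, 0, 0, 0.0, 50], [-0.0, -0.0, 18.0, 0, 0, 0.0, 50], [-0.0, -0.0, 19.0, 0, 0, 0.0, 50], [-0.0, -0.0, 18.0, 0, 0, 0.0, 50]]
end [466.8 211.5  52.2] 157.7
```

>>> apply_moves:
  deltas:
    - [0, 0, 30, 0, 0, 0, 50]
    - [0, 1, 30, 0, 0, 0, 50]
    - [0, 0, 19, 0, 0, 0, 50]
    - [0, 0, 18, 0, 0, 0, 50]
    - [0, 0, 19, 0, 0, 0, 50]
    - [0, 0, 18, 0, 0, 0, 50]
    - [0, 0, 19, 0, 0, 0, 50]
    - [0, 0, 18, 0, 0, 0, 50]
    - [0, 0, 19, 0, 0, 0, 50]
    - [0, 0, 18, 0, 0, 0, 50]
    - [0, 0, 0, 0, 0, 0, 50]
    - [0, 0, 0, 0, 0, 0, 50]

```text
time: 4.2
tool_pos: [0.4671, 0.2101, 0.0518]
eef_rot: [[-0.924, 0.381, -0.002], [0.381, 0.924, -0.001], [0.001, -0.002, -1.0]]
contact_force: [-0.2, 0.0, 0.8]
width: 0.0501
```

```bash
python3 -c "
from wr import *
wcloud('wrist2')"
```

```text
t 4.2 pos [0.4671 0.2101 0.0518] R [[-0.9245, 0.3812, -0.0016], [0.3812, 0.9245, -0.0014], [0.001, -0.0019, -1.0]] F [-0.22  0.02  0.84] w 0.0501
```

View pics/wrist2.png

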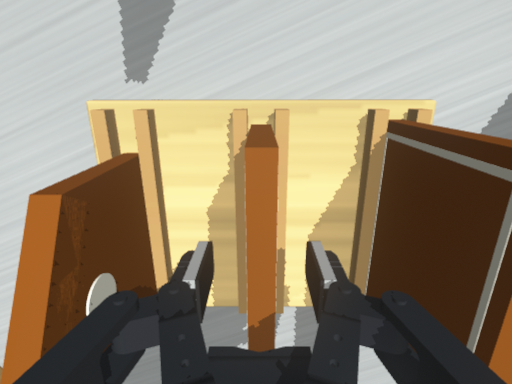

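Wall (column ~261) stands centred between the pads (columns 210 and 312), with both neighbours clear. I'll close on it.

>>> apply_moves:
  deltas:
    - [0, 0, 0, 0, 0, 0, 20]
    - [0, 0, 0, 0, 0, 0, 10]
    - [0, 0, 0, 0, 0, 0, 5]
    - [0, 0, 0, 0, 0, 0, 5]
    - [0, 0, 0, 0, 0, 0, 5]
    - [0, 0, 0, 0, 0, 0, 5]
    - [0, 0, 0, 0, 0, 0, 5]
    - [0, 0, 0, 0, 0, 0, 5]
  newtons: 45

```text
time: 4.92
tool_pos: [0.4678, 0.2117, 0.0532]
eef_rot: [[-0.925, 0.38, 0.002], [0.38, 0.925, 0.0], [-0.002, 0.001, -1.0]]
contact_force: [0.4, -0.6, 7.0]
width: 0.0114
```

```bash
python3 -c "
from wr import *
wcloud('wrist3')"
```

```text
t 4.92 pos [0.4678 0.2117 0.0532] R [[-0.9251, 0.3798, 0.0017], [0.3798, 0.9251, 0.0002], [-0.0015, 0.0009, -1.0]] F [ 0.39 -0.56  7.02] w 0.0114
```

View pics/wrist3.png

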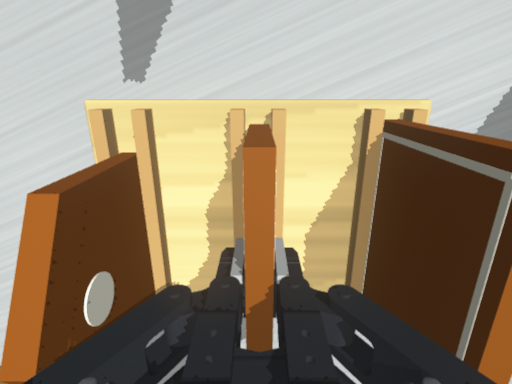

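```bash
python3 -c "
from plan import *
plan([(.4678,.2117,.2,157.7,8),(.5279,-.1328,.2,95.7,16)],5)"
```

```text
t 4.97 pos [0.4677 0.2116 0.0532] yaw 157.68 w 0.0114 F [ 0.26 -1.41  7.43]
[[-0.0, 0.0, -18.0, 0, 0, -0.0, 5], [-0.0, 0.0, -19.0, 0, 0, -0.0, 5], [-0.0, 0.0, -18.0, 0, 0, -0.0, 5], [-0.0, 0.0, -18.0, 0, 0, -0.0, 5], [-0.0, 0.0, -19.0, 0, 0, -0.0, 5], [-0.0, 0.0, -18.0, 0, 0, -0.0, 5], [-0.0, 0.0, -18.0, 0, 0, -0.0, 5], [-0.0, 0.0, -19.0, 0, 0, -0.0, 5], [-12.0, -18.0, 0.0, 0, 0, 3.9, 5], [-13.0, -18.0, 0.0, 0, 0, 3.8, 5], [-14.0, -17.0, 0.0, 0, 0, 3.9, 5], [-15.0, -16.0, 0.0, 0, 0, 3.9, 5]]
[[-16.0, -14.0, 0.0, 0, 0, 3.9, 5], [-17.0, -14.0, 0.0, 0, 0, 3.8, 5], [-18.0, -12.0, 0.0, 0, 0, 3.9, 5], [-19.0, -12.0, 0.0, 0, 0, 3.9, 5], [-19.0, -9.0, 0.0, 0, 0, 3.9, 5], [-21.0, -9.0, 0.0, 0, 0, 3.8, 5], [-20.0, -7.0, 0.0, 0, 0, 3.9, 5], [-21.0, -6.0, 0.0, 0, 0, 3.9, 5], [-22.0, -4.0, 0.0, 0, 0, 3.9, 5], [-21.0, -3.0, 0.0, 0, 0, 3.8, 5], [-22.0, -1.0, 0.0, 0, 0, 3.9, 5], [-22.0, -0.0, 0.0, 0, 0, 3.9, 5]]
end [ 527.9 -132.8  200.2] 95.7
```

>>> apply_moves:
  deltas:
    - [0, 0, -18, 0, 0, 0, 5]
    - [0, 0, -19, 0, 0, 0, 5]
    - [0, 0, -18, 0, 0, 0, 5]
    - [0, 0, -18, 0, 0, 0, 5]
    - [0, 0, -19, 0, 0, 0, 5]
    - [0, 0, -18, 0, 0, 0, 5]
    - [0, 0, -18, 0, 0, 0, 5]
    - [0, 0, -19, 0, 0, 0, 5]
    - [0, 0, 0, 0, 0, 0, 5]

```text
time: 5.72
tool_pos: [0.4681, 0.2127, 0.2025]
eef_rot: [[-0.925, 0.379, 0.004], [0.379, 0.925, 0.002], [-0.003, 0.004, -1.0]]
contact_force: [0.3, 0.2, -1.7]
width: 0.0118
```

>>> apply_moves:
  deltas:
    - [-12, -18, 0, 0, 0, 3.9, 5]
    - [-13, -18, 0, 0, 0, 3.8, 5]
    - [-14, -17, 0, 0, 0, 3.9, 5]
    - [-15, -16, 0, 0, 0, 3.9, 5]
    - [-16, -14, 0, 0, 0, 3.9, 5]
    - [-17, -14, 0, 0, 0, 3.8, 5]
    - [-18, -12, 0, 0, 0, 3.9, 5]
    - [-19, -12, 0, 0, 0, 3.9, 5]

```text
time: 6.38
tool_pos: [0.4967, 0.0378, 0.1988]
eef_rot: [[-0.595, 0.804, -0.001], [0.804, 0.595, -0.0], [0.0, -0.001, -1.0]]
contact_force: [0.3, -0.1, -0.6]
width: 0.0111
```

>>> apply_moves:
  deltas:
    - [-19, -9, 0, 0, 0, 3.9, 5]
    - [-21, -9, 0, 0, 0, 3.8, 5]
    - [-20, -7, 0, 0, 0, 3.9, 5]
    - [-21, -6, 0, 0, 0, 3.9, 5]
    - [-22, -4, 0, 0, 0, 3.9, 5]
    - [-21, -3, 0, 0, 0, 3.8, 5]
    - [-22, -1, 0, 0, 0, 3.9, 5]
    - [-22, 0, 0, 0, 0, 3.9, 5]
    - [0, 0, 0, 0, 0, 0, 5]
    - [0, 0, 0, 0, 0, 0, 5]

```text
time: 7.22
tool_pos: [0.5276, -0.1352, 0.1989]
eef_rot: [[-0.094, 0.996, -0.0], [0.996, 0.094, 0.0], [0.0, -0.0, -1.0]]
contact_force: [0.2, 0.4, 0.1]
width: 0.0115
```

```bash
cat > chk.py <<'E'
from wr import *
import sys
np.set_printoptions(precision=4,suppress=True)
def chk(k):
    f=env.grab_frame("top");cv2.imwrite(f"pics/top{k}.png",cv2.resize(f["image"][100:230,290:470],None,fx=4,fy=4,interpolation=cv2.INTER_CUBIC)[:,:,::-1])
    g=env.grab_frame("side");cv2.imwrite(f"pics/side{k}.png",cv2.resize(g["image"][50:200,210:340],None,fx=4,fy=4,interpolation=cv2.INTER_CUBIC)[:,:,::-1])
    s,w,W=wcloud(f"wristc{k}")
    a=np.radians(-84.25);x=np.array([np.cos(a),np.sin(a)]);y=np.array([-x[1],x[0]])
    o=np.array([.5284,-.1378])
    p=s["tool_pos"][:2]-o;print("tcp in channel x,y",p@x,p@y,"yaw",np.degrees(np.arctan2(s["eef_rot"][1,0],s["eef_rot"][0,0])))
    for n,C in(("top",cloud(f)),("side",cloud(g)),("wrist",W)):
        P=C.reshape(-1,3);P=P[np.isfinite(P[:,2])]
        j=(P[:,:2]-o)@x,(P[:,:2]-o)@y
        S=(P[:,2]>.0235)&(P[:,2]<.033)&(j[0]<.07)&(j[0]>-.085)&(abs(j[1])<.025)
        for sg in(-1,1):
            kk=S&(j[1]*sg>.005)
            if kk.sum()>30: print(n,"strip",sg,kk.sum(),np.percentile(j[1][kk],[3,50,97]),np.polyfit(j[0][kk],j[1][kk],1))
        G=(P[:,2]>.035)&(P[:,2]<.092)&(j[0]>.075)&(j[0]<.12)&(j[1]>.02)&(j[1]<.09)
        if G.sum()>30: print(n,"gable x",G.sum(),np.percentile(j[0][G],[5,25,50]))
        zt=s["tool_pos"][2]+.039
        M=(abs(P[:,2]-zt)<.006)&(abs(j[0]-p@x)<.075)&(abs(j[1]-p@y)<.012)&((j[0]-p@x<-.025)|(j[0]-p@x>.04))
        if M.sum()>20: print(n,"walltop",M.sum(),"z",np.median(P[M,2]),"x",np.percentile(j[0][M],[1,99]),"y",np.percentile(j[1][M],[2,50,98]),np.polyfit(j[0][M],j[1][M],1))
if __name__=="__main__": chk(sys.argv[1])
E
python3 chk.py 1
```

```text
t 7.32 pos [ 0.5275 -0.1326  0.1992] R [[-0.0989, 0.9951, -0.0001], [0.9951, 0.0989, 0.0008], [0.0008, 0.0, -1.0]] F [-0.73 -0.02 -0.25] w 0.0115
tcp in channel x,y -0.005239882123889908 -0.0003573150038849649 yaw 95.67792701341965
top strip -1 163 [-0.0178 -0.0141 -0.0099] [ 0.0028 -0.014 ]
top strip 1 47 [0.0104 0.0139 0.0178] [0.0029 0.0142]
top walltop 117 z 0.2376494504947068 x [-0.0677 -0.0307] y [-0.0064 -0.0008  0.0054] [-0.0036 -0.0008]
side strip -1 86 [-0.0173 -0.013  -0.0092] [ 0.0008 -0.0129]
side strip 1 87 [0.0109 0.0146 0.0186] [-0.0023  0.0147]
side gable x 227 [0.0788 0.0814 0.0828]
side walltop 52 z 0.23586772477194262 x [-0.0745 -0.0313] y [-0.0059 -0.0002  0.0058] [-0.0017 -0.0003]
wrist strip -1 239 [-0.0167 -0.0135 -0.0092] [-0.074 -0.018]
wrist strip 1 294 [0.0114 0.0158 0.0191] [0.0482 0.0185]
wrist gable x 1206 [0.0848 0.0852 0.0854]
wrist walltop 3299 z 0.2384400689540059 x [-0.0702 -0.0307] y [-0.0058 -0.0001  0.0058] [-0.0014 -0.    ]
```

View pics/wristc1.png

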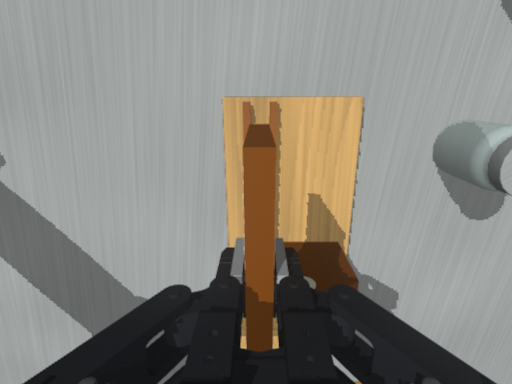

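View pics/side1.png

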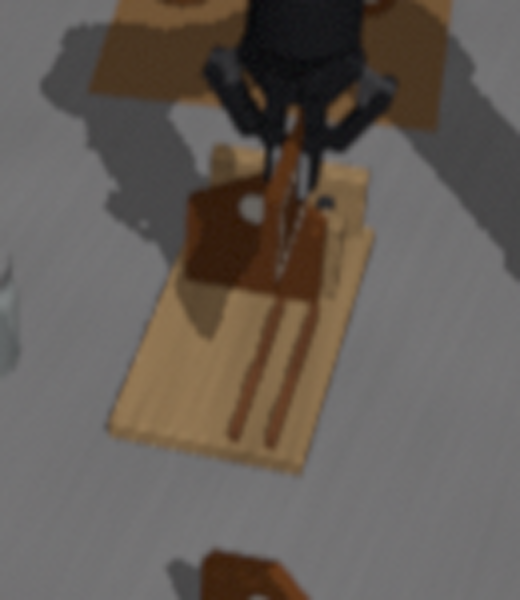

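>>> apply_moves:
  deltas:
    - [0, 0.7, 15, 0, 0, 0, 5]
    - [0, 0, 20, 0, 0, 0, 5]
    - [0, 0, 20, 0, 0, 0, 5]
    - [0, 0, 20, 0, 0, 0, 5]
    - [0, 0, 20, 0, 0, 0, 5]
    - [0, 0, 15, 0, 0, 0, 5]
    - [0, 0, 10, 0, 0, 0, 5]
    - [0, 0, 5, 0, 0, 0, 5]
    - [0, 0, 5, 0, 0, 0, 5]
    - [0, 0, 0, 0, 0, 0, 5]

```text
time: 8.2
tool_pos: [0.5281, -0.1325, 0.069]
eef_rot: [[-0.1, 0.995, -0.0], [0.995, 0.1, 0.0], [0.0, -0.0, -1.0]]
contact_force: [0.0, 0.4, -0.3]
width: 0.0117
```

```bash
python3 chk.py 2
```

```text
t 8.3 pos [ 0.5286 -0.1328  0.0699] R [[-0.0993, 0.9951, 0.0009], [0.9951, 0.0993, -0.0001], [-0.0002, 0.0009, -1.0]] F [-0.72 -0.92 -0.81] w 0.0117
tcp in channel x,y -0.005002075454703108 0.0006676326822675113 yaw 95.6998819829081
top strip -1 103 [-0.0178 -0.0142 -0.0101] [-0.0072 -0.0143]
top strip 1 57 [0.0107 0.0157 0.0179] [0.0426 0.0173]
top walltop 92 z 0.10801368680891552 x [-0.0703 -0.0309] y [-0.006  0.     0.006] [-0.0057 -0.0003]
side strip -1 95 [-0.0172 -0.0133 -0.0092] [ 0.0033 -0.0131]
side strip 1 34 [0.0059 0.0158 0.0187] [0.0945 0.0201]
side gable x 48 [0.0795 0.0813 0.0823]
side walltop 50 z 0.10629432082530149 x [-0.0757 -0.0315] y [-0.0052  0.0007  0.0071] [-0.0177 -0.0001]
wrist strip -1 1566 [-0.0169 -0.0133 -0.0097] [-0.0078 -0.0136]
wrist strip 1 1468 [0.0114 0.0152 0.0186] [0.0119 0.0157]
wrist gable x 240 [0.0845 0.0852 0.0855]
wrist walltop 3293 z 0.10905350663713041 x [-0.07   -0.0305] y [-0.0048  0.0009  0.0068] [-0.0003  0.001 ]
```

View pics/wristc2.png

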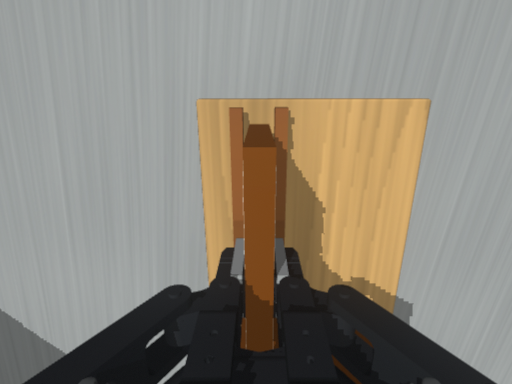

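View pics/side2.png

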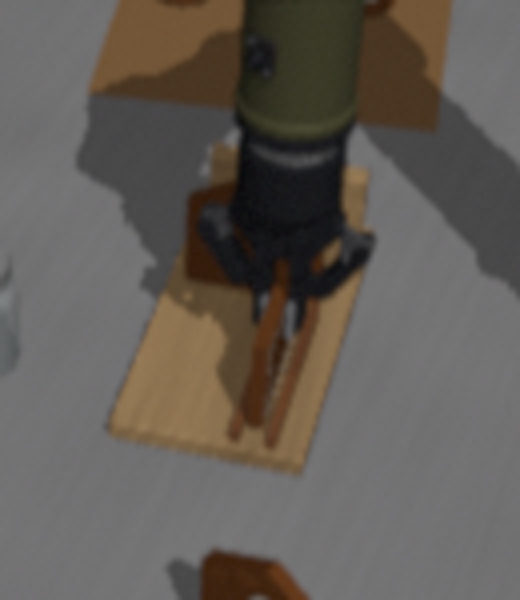

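>>> apply_moves:
  deltas:
    - [0, 0, 4, 0, 0, 0, 5]
    - [0, 0, 4, 0, 0, 0, 5]
    - [0, 0, 1, 0, 0, 0, 5]
    - [0, 0, 0, 0, 0, 0, 5]
    - [0, 0, 0, 0, 0, 0, 5]

```text
time: 8.77
tool_pos: [0.528, -0.1329, 0.0602]
eef_rot: [[-0.099, 0.995, -0.0], [0.995, 0.099, 0.0], [0.0, -0.0, -1.0]]
contact_force: [1.0, -0.4, -0.4]
width: 0.0115
```

>>> apply_moves:
  deltas:
    - [0, 0, 1, 0, 0, 0, 5]
    - [0, 0, 0.5, 0, 0, 0, 5]
    - [0, 0, 0, 0, 0, 0, 5]
    - [0, 0, 0, 0, 0, 0, 5]

```text
time: 9.1
tool_pos: [0.5283, -0.1328, 0.0592]
eef_rot: [[-0.099, 0.995, 0.001], [0.995, 0.099, -0.0], [-0.0, 0.001, -1.0]]
contact_force: [-1.1, 0.3, 6.1]
width: 0.0115
```

>>> apply_moves:
  deltas:
    - [0, 0, -0.4, 0, 0, 0, 5]
    - [0, 0, 0, 0, 0, 0, 5]
    - [0, 0, 0, 0, 0, 0, 5]

```text
time: 9.35
tool_pos: [0.5282, -0.1328, 0.0592]
eef_rot: [[-0.099, 0.995, 0.0], [0.995, 0.099, 0.0], [0.0, 0.0, -1.0]]
contact_force: [0.1, 1.2, 2.0]
width: 0.0117
```

>>> apply_moves:
  deltas:
    - [-2, 0, 0, 0, 0, 0, 5]
    - [-4, 0, 0, 0, 0, 0, 5]
    - [-4, 0, 0, 0, 0, 0, 5]
    - [-4, 0, 0, 0, 0, 0, 5]
    - [-4, 0, 0, 0, 0, 0, 5]
    - [-2, 0, 0, 0, 0, 0, 5]
    - [0, 0, 0, 0, 0, 0, 5]
    - [0, 0, 0, 0, 0, 0, 5]

```text
time: 10.02
tool_pos: [0.5303, -0.1538, 0.0592]
eef_rot: [[-0.098, 0.995, 0.0], [0.995, 0.098, -0.001], [-0.001, 0.0, -1.0]]
contact_force: [0.3, -0.6, 2.2]
width: 0.0114
```

```bash
python3 chk.py 3
```

```text
t 10.12 pos [ 0.5302 -0.1536  0.0592] R [[-0.0984, 0.9951, 0.0003], [0.9951, 0.0984, -0.0009], [-0.0009, 0.0002, -1.0]] F [ 0.39 -1.75  2.24] w 0.0114
tcp in channel x,y 0.015933257489052225 0.00021411808930318796 yaw 95.64632941877203
top strip -1 138 [-0.0178 -0.0139 -0.006 ] [ 0.0056 -0.0134]
top strip 1 92 [0.0103 0.0148 0.018 ] [0.0303 0.0158]
top walltop 88 z 0.0976731475323877 x [-0.0488 -0.0098] y [-0.0058 -0.0001  0.0058] [-0.0091 -0.0003]
side strip -1 99 [-0.0174 -0.0132 -0.0053] [-0.0016 -0.0127]
side strip 1 42 [0.0108 0.0152 0.0188] [0.0487 0.0172]
side gable x 81 [0.0783 0.0808 0.0825]
side walltop 45 z 0.09598226393955599 x [-0.0551 -0.0116] y [-0.005   0.0006  0.0066] [-0.0056  0.0004]
wrist strip -1 2254 [-0.017  -0.0132 -0.0094] [-0.0067 -0.0135]
wrist strip 1 2306 [0.011  0.0148 0.0186] [0.0052 0.015 ]
wrist gable x 248 [0.0846 0.0851 0.0855]
wrist walltop 3281 z 0.09836149368180414 x [-0.0491 -0.0096] y [-0.0052  0.0005  0.0064] [-0.0008  0.0006]
```

>>> apply_moves:
  deltas:
    - [-2, 0, 0, 0, 0, 0, 5]
    - [-2, 0, 0, 0, 0, 0, 5]
    - [-2, 0, 0, 0, 0, 0, 5]
    - [-2, 0, 0, 0, 0, 0, 5]
    - [-2, 0, 0, 0, 0, 0, 5]
    - [-2, 0, 0, 0, 0, 0, 5]
    - [-2, 0, 0, 0, 0, 0, 5]
    - [0, 0, 0, 0, 0, 0, 5]
    - [0, 0, 0, 0, 0, 0, 5]

```text
time: 10.92
tool_pos: [0.5316, -0.166, 0.0592]
eef_rot: [[-0.1, 0.995, 0.0], [0.995, 0.1, 0.001], [0.001, 0.0, -1.0]]
contact_force: [0.0, 5.3, 4.9]
width: 0.0117
```

```bash
python3 chk.py 4
```

```text
t 11.02 pos [ 0.5315 -0.1659  0.0592] R [[-0.0999, 0.995, 0.0001], [0.995, 0.0999, 0.001], [0.001, 0.0002, -1.0]] F [0.01 5.   4.58] w 0.0119
tcp in channel x,y 0.028313954860269396 0.00030949804743144675 yaw 95.73383044651156
top strip -1 157 [-0.0179 -0.0137 -0.006 ] [ 0.0075 -0.0132]
top strip 1 107 [0.0104 0.0148 0.0179] [0.0248 0.0154]
top gable x 41 [0.0923 0.0925 0.0928]
top walltop 88 z 0.09785145634452849 x [-0.0374  0.0025] y [-0.006  -0.0002  0.0058] [0.0215 0.0003]
side strip -1 97 [-0.017  -0.0129 -0.0054] [ 0.0068 -0.0125]
side strip 1 48 [0.0107 0.015  0.0186] [0.0384 0.0165]
side gable x 108 [0.0865 0.0886 0.0906]
side walltop 44 z 0.09623177586982347 x [-0.0409  0.0015] y [-0.0047  0.0009  0.0062] [0.0019 0.0008]
wrist strip -1 2642 [-0.0169 -0.0132 -0.0094] [-0.0053 -0.0134]
wrist strip 1 2672 [0.011  0.0148 0.0186] [0.0046 0.0149]
wrist gable x 249 [0.0923 0.0929 0.0933]
wrist walltop 3296 z 0.09839329417605958 x [-0.0367  0.0028] y [-0.0052  0.0005  0.0064] [-0.001   0.0006]
```

>>> apply_moves:
  deltas:
    - [-2, 0, 0, 0, 0, 0, 5]
    - [-2, 0, 0, 0, 0, 0, 5]
    - [-2, 0, 0, 0, 0, 0, 5]
    - [-2, 0, 0, 0, 0, 0, 5]
    - [-2, 0, 0, 0, 0, 0, 5]
    - [-2, 0, 0, 0, 0, 0, 5]
    - [-1, 0, 0, 0, 0, 0, 5]
    - [0, 0, 0, 0, 0, 0, 5]
    - [0, 0, 0, 0, 0, 0, 5]

```text
time: 11.82
tool_pos: [0.5326, -0.1769, 0.0593]
eef_rot: [[-0.101, 0.995, -0.0], [0.995, 0.101, 0.003], [0.003, -0.0, -1.0]]
contact_force: [-1.8, 9.8, 5.2]
width: 0.0113
```

```bash
python3 chk.py 5
```

```text
t 11.92 pos [ 0.5326 -0.1769  0.0592] R [[-0.1013, 0.9949, -0.0006], [0.9949, 0.1013, 0.0031], [0.0031, -0.0002, -1.0]] F [-1.57 10.28  5.16] w 0.0114
tcp in channel x,y 0.039323122358913214 0.0002692115870296357 yaw 95.81121239888704
top strip -1 168 [-0.0178 -0.0137 -0.0062] [ 0.0048 -0.0135]
top strip 1 124 [0.0105 0.0145 0.0178] [0.0207 0.015 ]
top gable x 60 [0.1029 0.1035 0.1039]
top walltop 89 z 0.09817701552853195 x [-0.0267  0.0134] y [-0.0059 -0.0004  0.0056] [-0.0101 -0.0002]
side strip -1 101 [-0.0171 -0.0125 -0.0052] [ 0.0093 -0.0121]
side strip 1 53 [0.0092 0.015  0.0185] [0.0171 0.0153]
side gable x 102 [0.0982 0.0998 0.1016]
side walltop 42 z 0.09651540320127905 x [-0.0298  0.0124] y [-0.0051  0.0008  0.0071] [0.0384 0.0012]
wrist strip -1 2995 [-0.0169 -0.0132 -0.0093] [-0.0048 -0.0133]
wrist strip 1 3025 [0.0109 0.0148 0.0186] [0.004  0.0149]
wrist gable x 248 [0.1033 0.1039 0.1043]
wrist walltop 3282 z 0.09845374355195499 x [-0.0257  0.0139] y [-0.0052  0.0004  0.0064] [0.0004 0.0006]
```

View pics/side5.png

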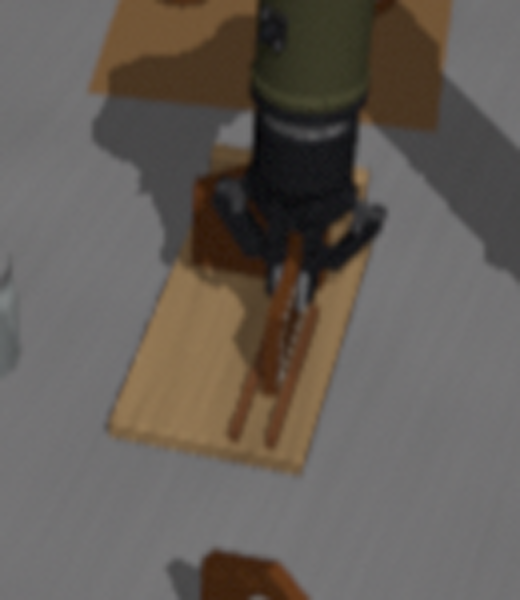

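>>> apply_moves:
  deltas:
    - [-1, 0, 0, 0, 0, 0, 5]
    - [0, 0, 0, 0, 0, 0, 5]
    - [0, 0, 0, 0, 0, 0, 5]
    - [0, 0, 0, 0, 0, 0, 5]
    - [0, 0, 0, 0, 0, 0, 5]
    - [0, 0, 0, 0, 0, 0, 5]
    - [0, 0, 0, 0, 0, 0, 5]
    - [0, 0, 0, 0, 0, 0, 5]
    - [0, 0, 0, 0, 0, 0, 5]
    - [0, 0, 0, 0, 0, 0, 5]
    - [0, 0, 0, 0, 0, 0, 5]
    - [0, 0, 0, 0, 0, 0, 5]

```text
time: 12.97
tool_pos: [0.5327, -0.1776, 0.0593]
eef_rot: [[-0.102, 0.995, -0.001], [0.995, 0.102, 0.003], [0.003, -0.0, -1.0]]
contact_force: [-2.1, 11.0, 7.0]
width: 0.0112
```

```bash
python3 chk.py 6 | grep -E "^t|tcp|gable|walltop"
```

```text
t 13.07 pos [ 0.5327 -0.1776  0.0593] R [[-0.1016, 0.9948, -0.0006], [0.9948, 0.1016, 0.0033], [0.0034, -0.0002, -1.0]] F [-2.51 11.17  6.57] w 0.0118
tcp in channel x,y 0.03999041697424429 0.0002817880415889111 yaw 95.83062769646875
top strip -1 169 [-0.0178 -0.0138 -0.0063] [ 0.0059 -0.0136]
top strip 1 124 [0.0104 0.0148 0.018 ] [0.0208 0.0151]
top gable x 60 [0.1038 0.1042 0.1046]
top walltop 91 z 0.09818552241508895 x [-0.0258  0.0142] y [-0.006  -0.0002  0.0058] [-0.019  -0.0002]
side gable x 110 [0.0981 0.1003 0.1023]
side walltop 46 z 0.09712542298008851 x [-0.0306  0.0132] y [-0.0052  0.0003  0.0064] [0.0005 0.0003]
wrist gable x 248 [0.1041 0.1046 0.1049]
wrist walltop 3299 z 0.09855172005576664 x [-0.0251  0.0146] y [-0.0052  0.0008  0.0064] [0.0001 0.0006]
```

>>> apply_moves:
  deltas:
    - [0, 0, 0, 0, 0, 0, 5]
    - [0, 0, 0, 0, 0, 0, 5]
    - [0, 0, 0, 0, 0, 0, 5]
    - [0, 0, 0, 0, 0, 0, 5]
    - [0, 0, 0, 0, 0, 0, 5]
    - [0, 0, 0, 0, 0, 0, 5]
    - [0, 0, 0, 0, 0, 0, 5]
    - [0, 0, 0, 0, 0, 0, 5]
    - [0, 0, 0, 0, 0, 0, 5]
    - [0, 0, 0, 0, 0, 0, 5]
    - [0, 0, 0, 0, 0, 0, 5]
    - [0, 0, 0, 0, 0, 0, 5]

```text
time: 14.12
tool_pos: [0.5327, -0.1775, 0.0593]
eef_rot: [[-0.102, 0.995, -0.001], [0.995, 0.102, 0.003], [0.003, -0.0, -1.0]]
contact_force: [-2.1, 10.9, 6.8]
width: 0.0118
```

>>> apply_moves:
  deltas:
    - [0, 0, 0, 0, 0, 0, 5]
    - [0, 0, 0, 0, 0, 0, 5]
    - [0, 0, 0, 0, 0, 0, 5]
    - [0, 0, 0, 0, 0, 0, 5]
    - [0, 0, 0, 0, 0, 0, 5]
    - [0, 0, 0, 0, 0, 0, 5]
    - [0, 0, 0, 0, 0, 0, 5]
    - [0, 0, 0, 0, 0, 0, 5]
    - [0, 0, 0, 0, 0, 0, 5]
    - [0, 0, 0, 0, 0, 0, 5]
    - [0, 0, 0, 0, 0, 0, 5]
    - [0, 0, 0, 0, 0, 0, 5]

```text
time: 15.12
tool_pos: [0.5327, -0.1776, 0.0593]
eef_rot: [[-0.102, 0.995, -0.001], [0.995, 0.102, 0.003], [0.003, -0.0, -1.0]]
contact_force: [-2.2, 11.5, 6.2]
width: 0.0117
```

>>> apply_moves:
  deltas:
    - [0, 0, 0, 0, 0, 0, 5]
    - [0, 0, 0, 0, 0, 0, 5]
    - [0, 0, 0, 0, 0, 0, 5]
    - [0, 0, 0, 0, 0, 0, 5]
    - [0, 0, 0, 0, 0, 0, 5]
    - [0, 0, 0, 0, 0, 0, 5]
    - [0, 0, 0, 0, 0, 0, 5]
    - [0, 0, 0, 0, 0, 0, 5]
    - [0, 0, 0, 0, 0, 0, 5]
    - [0, 0, 0, 0, 0, 0, 5]
    - [0, 0, 0, 0, 0, 0, 5]
    - [0, 0, 0, 0, 0, 0, 5]

```text
time: 16.12
tool_pos: [0.5327, -0.1776, 0.0593]
eef_rot: [[-0.102, 0.995, -0.001], [0.995, 0.102, 0.003], [0.003, -0.0, -1.0]]
contact_force: [-3.0, 10.5, 7.1]
width: 0.0116
```

```bash
python3 chk.py 7 | grep -E "^t|tcp|gable|walltop"; python3 -c "
from workcell import env;import cv2
f=env.grab_frame('side');cv2.imwrite('pics/sidefull7.png',f['image'][:,:,::-1])"
```

```text
t 16.22 pos [ 0.5326 -0.1776  0.0593] R [[-0.1015, 0.9948, -0.0007], [0.9948, 0.1015, 0.0033], [0.0034, -0.0003, -1.0]] F [-1.82 10.59  6.39] w 0.0116
tcp in channel x,y 0.04000624030560854 0.00023388037162620746 yaw 95.82626099152094
top strip -1 165 [-0.0178 -0.0139 -0.0064] [ 0.0057 -0.0136]
top strip 1 124 [0.0102 0.0146 0.0181] [0.0217 0.0151]
top gable x 59 [0.1038 0.1043 0.1046]
top walltop 88 z 0.09836072896639063 x [-0.0254  0.0144] y [-0.0058 -0.      0.0058] [-0.0182 -0.0001]
side gable x 109 [0.0977 0.1008 0.1027]
side walltop 46 z 0.09667013226969105 x [-0.0299  0.0132] y [-0.0058  0.0004  0.0061] [-0.004   0.0001]
wrist gable x 247 [0.1042 0.1046 0.1049]
wrist walltop 3295 z 0.09852650182597154 x [-0.025   0.0145] y [-0.0053  0.0004  0.0063] [-0.0012  0.0005]
```

View pics/sidefull7.png

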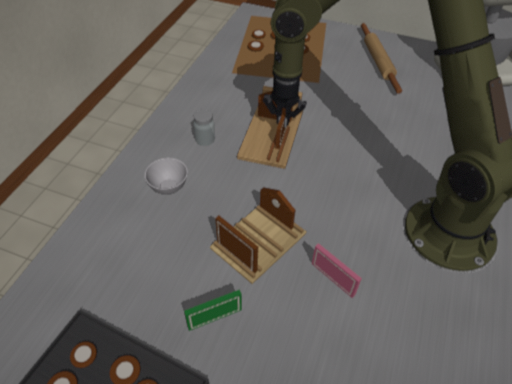

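View pics/wristc7.png

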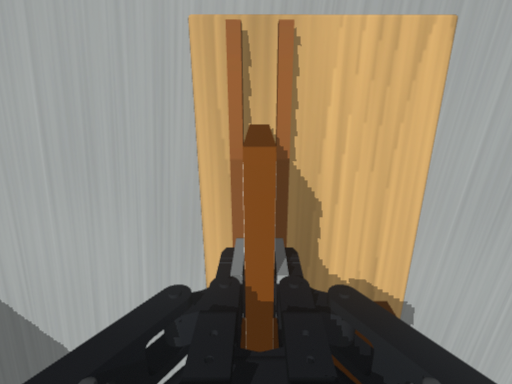

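The view shows the wall in the channel against the gable. The roof panel, spare gable, bowl, jar and the two look-alikes are where they were. Handing in.

```bash
python3 -c "
from workcell import env;print(env.close_job())"
```

```text
the job is handed in; nothing more can be done
None
```

I took the brown side wall from the middle rack slot, stood it in the jig channel 25 mm short of the gable, slid it against the gable and pressed. I held the push for about 4 s and handed the job in at about 16 s, with the gripper still on the wall.

**Last checks**
- **Push:** the gable was back 19.4 mm by the wrist camera and about 19.3 mm by the top camera, which the spring turns into about 7.8 N.
- **Wall position:** centred in the channel within 1 mm and in line with it within about 0.1°. Its top is 98.5 mm above the table, so its centre is about 40 mm above the board.
- **Steadiness:** pose and force stayed steady during the hold, and the wall had not slipped in the grip (opening 11.6 mm).
- **Other things:** the roof panel, spare gable, bowl, jar and the two look-alikes looked unmoved in the last picture; I did not measure them.

**Disagreements**
- The wrist read about 10.7 N along the push, more than the spring's 7.8 N. I put the extra down to the wall rubbing on the board, with about 6.5 N pressing down. The force between wall and gable was not read directly.
- The side camera's gable and wall positions were about 4 mm off those from the top and wrist cameras, so I relied on those two.

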